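# Set the nut grinder to coarse, fit its bayonet lid and hold it at pulse

## Task

Pulse the hazelnuts coarsely in the nut grinder. On its front deck press the large round power key fully and let it up, then do the same with the oblong coarse key, without pressing the small round key; then take the grey lid with the straight black grip, drop its two lugs through the notches of the bowl rim until the flange lies flat on the rim, and turn it clockwise (seen from above) against the spring to the pulse position, half-way to where the lock clicks. It must never click into the lock: finish while still gripping the lid and holding it steady at the half-way position, with everything else on the bench left where it was.

Things in the scene. Friction and masses are not known exactly. Their poses are not given: they have to be found in the camera images.
- grinder: nut grinder, fixed on the bench. Origin on the bowl's axis at bench level, z up, its -x side with the key deck faces the robot (yaw up to 12 degrees). White housing 165 mm wide from x = -165 to +103 mm, 60 mm tall at the deck; open steel bowl whose collar is 132 mm across, rim 125 mm above the bench
- mouth (a point): centre of the bowl's mouth, on its axis at rim height. Inside the rim is a ledge 5.5 mm thick, bore 96 mm across, with two 18 mm wide notches (out to radius 54 mm) at the grinder's +x and -x where the lid's lugs pass down. From each notch a track runs clockwise (seen from above) under the ledge; counter-clockwise is blocked
- half_mark (a point): round pip on the collar's top, 62 mm from the axis: the half-way position, 32 degrees clockwise of the entry. Also on the collar: a bar at the entry (0 degrees, at each notch) and a square at the lock (64 degrees clockwise). All marks are dark and appear twice, half a turn apart; this one is on the robot's side
- key_power_top (a point): middle of the top of the large round power key, 29 mm across, at the deck's +y (left, seen from the robot) end; it moves with the key. All three key tops are 71 mm above the bench, 120 mm in front of the bowl axis and 46 to 50 mm apart
- key_fine_top (a point): middle of the top of the small round fine key, 17 mm across, in the middle of the deck; not to be pressed
- key_coarse_top (a point): middle of the top of the oblong coarse key, 17 x 38 mm (long side along the grinder's y), at the deck's -y end
- key_power (a joint): travel of the power key, m: 0 up, 0.005 fully down; it springs back; 1.5 N starts it and 5 N holds it fully down
- key_fine (a joint): travel of the fine key, same values
- key_coarse (a joint): travel of the coarse key, same values
- lid: grey bayonet lid with a black grip, about 0.17 kg, standing the right way up on the bench. Origin: centre of its plug's underside; z up; x along the straight grip and both lugs; half a turn makes no difference. Plug 92 mm across, foot tapered, 20 mm tall; flange 116 mm across, 20 to 26 mm above the origin; lugs at +x and -x, 12 mm wide, out to radius 52 mm, 5 to 13 mm above the origin
- lid_grip (a point): middle of the lid's upright straight grip, 41 mm above the lid's origin. The grip is 64 mm long (lid's x), 16 mm wide, and stands from 26 to 56 mm above the origin; a low foot round it ends at 29 mm. Low pointer ribs run from its ends to the flange's edge. To enter, the grip lies along the grinder's x; once seated the lid's origin is 105 mm above the bench, 20 mm below the rim
- pulse_ring (a joint): turn of the sprung switch ring in the bowl, rad: 0 at rest, 0.46 with the lid half-way, 1.0 at the lock. The seated lid turns clockwise (negative about z) free for 5 degrees, then pushes this ring: 0.06 N m at first, 0.18 N m half-way; at 43 degrees its lugs meet the lock rollers, at 64 they click in. Let go at half-way, the spring turns the lid back
- brush: pastry brush, 170 mm long, lying on the bench. Bystander; origin at its underside, between the ends
- spoon: steel spoon, 150 mm long, lying on the bench. Bystander; origin at its underside, between the ends
- essence: small amber bottle, 40 mm across, 100 mm tall. Bystander; origin at the centre of its underside
- nut_bowl: white ceramic bowl, 110 mm across, 50 mm tall. Bystander; origin at the centre of its underside
- jar: glass jar with a lid, 76 mm across, 120 mm tall. Bystander; origin at the centre of its underside
- tub_lid: plain round tub lid, 100 mm across and 12 mm thick with a round knob 32 mm across and 20 mm tall; no lugs, not the grinder's lid. Bystander; origin at the centre of its underside
- cake_ring: open steel ring, 140 mm across, 50 mm tall. Bystander; origin at the centre of its underside
Not all that is in view belongs to the job. Leave any brown or yellow look-alike of the lid alone.

How it is judged:
By the outcome, as a careful person would: the job done as asked, in the order asked, and still so for the second after the job is handed in, while the arm keeps its last pose, push and grip.
It also fails if it takes over 61 s, if anything falls off the work surface, if the arm or the gripper's body presses on something with over 40 N, if the wrist force passes 120 N, or if a joint passes its speed limit or range.

## Robot

A 7-joint arm with a two-finger parallel gripper is mounted at the origin on the work surface. World frame = base frame: x ahead of the robot, y to its left, z up, the work surface at z = 0. Lengths are in m, angles in rad, forces in N, time in s.
With the tool pointing down it reaches from about 0.35 to 0.9 m from the base axis. Payload 7.2 kg.
Tool frame: the origin (TCP) lies midway between the tips of the shut fingers; the grasp point (between the pads) lies 19 mm behind it (pinch_z is the distance from the TCP to the grasp point, in m); z points along the fingers, y is the direction in which the jaws open and shut (so a half turn about z gives the same grasp; the last joint's range is limited). The gripper opens to 85 mm and grips with 20 to 120 N. Pads are 22 mm wide; open, the fingers measure 114 mm over their backs; the gripper's body (76 mm by 85 mm) begins 54 mm behind the grasp point. The pads swing forward as they close: fully open they stand 13 mm farther back than shut.
Start: joints at [-1.281, 0.411, -0.013, 1.596, 0.006, 1.134, -0.082], TCP at [0.219, 0.585, 0.231] pointing down, gripper open.
Joint ranges: [-2.95, 2.95], [-0.29, 1.99], [-1.47, 1.44], [0.14, 2.54], [-1.03, 4.17], [0.13, 1.85], [-2.86, 2.86]. Speed limits (rad/s): [2.39, 2.39, 3.01, 3.01, 3.14, 3.14, 3.14].

## Interface

Orientations are given as a unit quaternion [w, x, y, z].
In Python, from station import get_state, get_image, sign_off, recognise, cut_out, pinch_z gives the robot as it stands. The module is installed in compiled form; this text tells all that it offers.
- The arm moves only by the shell command python3 -m pendant 'ROWS' [FORCE]. ROWS is JSON, a list of rows, each a list of 7 numbers: the shift along the tool's x, y, z in cm, then the turn, a rotation vector about the tool's x, y, z in rad, then the opening, from -1 (shut) to 1 (fully open), so that 0 is half open. In form: [[dx, dy, dz, rx, ry, rz, hand], ...]. A call has 1 to 8 rows; each row is the pose to reach, as a shift and turn from the pose commanded when the call began, along the tool's axes at that moment; what a row does not reach only later rows make up. A row lasts 1/12 s, in which the tool goes at most 41.7 mm and 7.16 degrees, less where a joint would pass 70% of its speed; a pose out of reach is approached as far as the arm can. A call with a gripper value outside its range is refused whole. The fingers move at their own pace and stop on an object; FORCE is the grip in N (left out, the last holds). Time passes only in rows, so rows that repeat a pose let the fingers close. It gives the time, the measured TCP pose, the force and the opening at its end, in the units of the state.
- get_state(): the state, without advancing time (a new reading comes with each control period).
- get_image(name): name is "side" or "top"; returns a dict with "pixels" (480x640x3 uint8, red, green, blue), "range_z" (480x640 float32, m along the optical axis (not along the pixel's ray), 0 where there is no reading), "mtx" (3x3 intrinsics, pixels), "R" (3x3) and "t" (3): a world point X has camera coordinates R X + t. Camera axes: x right, y down, z forward; pixel columns grow to the right and rows downward; lengths in m; the calibration is good to about 2 mm. A picture is of the moment at which its call begins.
- sign_off(): hands the job in, once; it reports no verdict.
Trained networks look in a picture, given as the dict that the camera call returned (one of the last four; its "shot" number tells which), for a name from the list of things; names that differ only in an ending like _2 or _b are one class to them, and where a whole thing is asked for, a point or a joint stands for the part that bears it (a point fixed in the world has none). Each returns a list of dicts, best first, with "score" (0 to 1); they miss things now and then, are a little off and sometimes report something else, mostly with a low value. They report only what shows in the picture. A call takes as long as a camera call. They do not tell look-alikes from the thing itself.
- recognise(picture, query): "at" ([x, y, z] in m, in world coordinates, good to about 4 mm: the middle of the surface that is visible of it).
- cut_out(picture, query): "region" (480x640 bool, what is visible of it).
The state is a dict: "t": time; "joint_positions": joint angles; "qd": joint speeds; "joint_efforts": joint torques, N m; "eef_pos": TCP position; "tcp_rot": TCP orientation; "force": force on the tool from outside, world axes, zero at the start; "moment": the same for the moment, N m; "gripper_width": opening from 0.0 (shut) to 1.0 (fully open).
Only numpy, scipy, OpenCV 4.12 (cv2) and the standard library are available. Lean on these libraries where they do the work, as an engineer would, in place of code of your own. Each camera call takes 0.05 s, during which the arm holds its last target.

## Working session

There is one attempt and no reset: what is moved stays moved. The work goes in short steps, Python scripts to look and compute and a shell command to move; the robot and the scene stay as the last step left them, time stands still between calls to the robot, and variables do not carry over. Pictures are saved under pics/ and viewed, and the job is handed in when it is done.

```bash
mkdir -p pics; ls; cat > h.py <<'E'
import numpy as np,cv2,json
from station import *
def save(im,fn,crop=None,scale=1):
    p=im["pixels"][:,:,::-1].copy()
    if crop: x0,y0,x1,y1=crop; p=p[y0:y1,x0:x1]
    if scale!=1: p=cv2.resize(p,None,fx=scale,fy=scale,interpolation=cv2.INTER_CUBIC)
    cv2.imwrite("pics/"+fn,p)
def world(im,u,v,z=None):
    """z: depth from range if None"""
    r=im["range_z"]; 
    u=np.asarray(u,float);v=np.asarray(v,float)
    d=r[np.round(v).astype(int),np.round(u).astype(int)]
    K=im["mtx"]; c=np.stack([(u-K[0,2])/K[0,0]*d,(v-K[1,2])/K[1,1]*d,d],-1)
    return (c-im["t"])@im["R"]
def onplane(im,u,v,z):
    K=im["mtx"];ray=np.array([(u-K[0,2])/K[0,0],(v-K[1,2])/K[1,1],1.])@im["R"]
    o=-im["R"].T@im["t"]; return o+ray*(z-o[2])/ray[2]
def proj(im,X):
    c=im["R"]@np.asarray(X)+im["t"];p=im["mtx"]@c;return p[:2]/p[2]
E
python3 - <<'E'
from h import *
for n in("top","side"):
    im=get_image(n);save(im,n+"0.png")
    print(n,-im["R"].T@im["t"],im["mtx"][0,0])
    for q in["grinder","mouth","half_mark","key_power_top","key_fine_top","key_coarse_top","lid","lid_grip","tub_lid"]:
        print(q,[(np.round(d["at"],3).tolist(),round(d["score"],2)) for d in recognise(im,q)])
s=get_state();print(s)
print(pinch_z)
E
```

```text
pics
top [ 0.35151515 -0.00556597  1.47141775] 526.7423884169776
grinder [([0.536, 0.206, 0.07], 0.84)]
mouth [([0.536, 0.203, 0.072], 0.8)]
half_mark [([0.535, 0.202, 0.068], 0.56)]
key_power_top [([0.452, 0.248, 0.071], 0.6), ([0.535, 0.207, 0.067], 0.26)]
key_fine_top []
key_coarse_top []
lid [([0.211, -0.352, 0.03], 0.9), ([0.422, -0.12, 0.026], 0.87), ([0.333, -0.242, 0.026], 0.86), ([0.588, -0.151, 0.026], 0.73)]
lid_grip [([0.423, -0.116, 0.031], 0.94), ([0.328, -0.244, 0.029], 0.8), ([0.586, -0.151, 0.023], 0.72), ([0.209, -0.35, 0.024], 0.6)]
tub_lid [([0.455, -0.409, 0.012], 0.76)]
side [ 0.14222238 -0.97858744  0.88935103] 501.1595064580875
grinder []
mouth [([0.538, 0.159, 0.061], 0.86)]
half_mark [([0.535, 0.159, 0.063], 0.69), ([0.511, 0.44, 0.034], 0.48)]
key_power_top []
key_fine_top []
key_coarse_top [([0.462, 0.151, 0.065], 0.39)]
lid [([0.208, -0.359, 0.024], 0.79), ([0.414, -0.131, 0.025], 0.78), ([0.328, -0.252, 0.023], 0.73)]
lid_grip [([0.328, -0.251, 0.025], 0.86), ([0.212, -0.364, 0.028], 0.73), ([0.413, -0.13, 0.022], 0.69), ([0.586, -0.165, 0.022], 0.65)]
tub_lid [([0.456, -0.428, 0.014], 0.75)]
{'t': 1.0, 'joint_positions': array([-1.28123289,  0.41109809, -0.0126808 ,  1.59619363,  0.00562691,
        1.13429263, -0.08218504]), 'qd': array([ 3.99935074e-05,  3.48303148e-04, -3.76280827e-04, -4.34412061e-04,
        1.62473835e-03,  6.77661116e-05, -6.62124203e-04]), 'joint_efforts': array([ 5.69292424e-04, -6.00406194e+01,  6.81382846e-01, -2.99742597e+01,
        1.38345032e-02,  1.94772510e-03,  6.13689579e-06]), 'eef_pos': array([0.21889489, 0.58542543, 0.2313014 ]), 'tcp_rot': array([1.80698721e-05, 1.77920376e-01, 9.84044887e-01, 2.02196102e-05]), 'force': array([0.23221346, 0.20147684, 0.13454325]), 'moment': array([ 0.02850865, -0.00688147, -0.02298854]), 'gripper_width': 0.9985968633964403}
0.0187
```

View pics/top0.png

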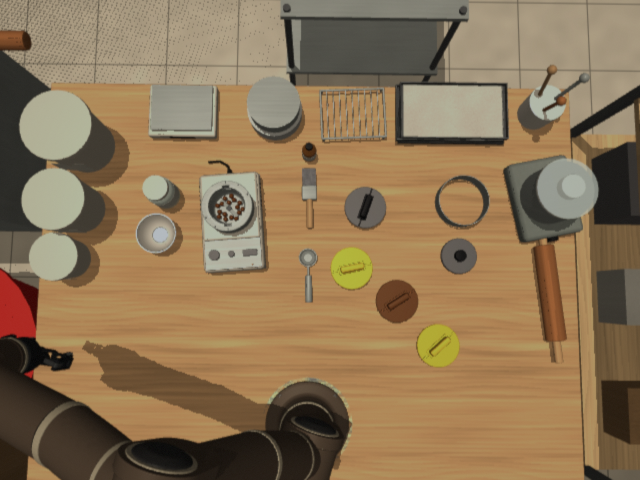

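View pics/side0.png

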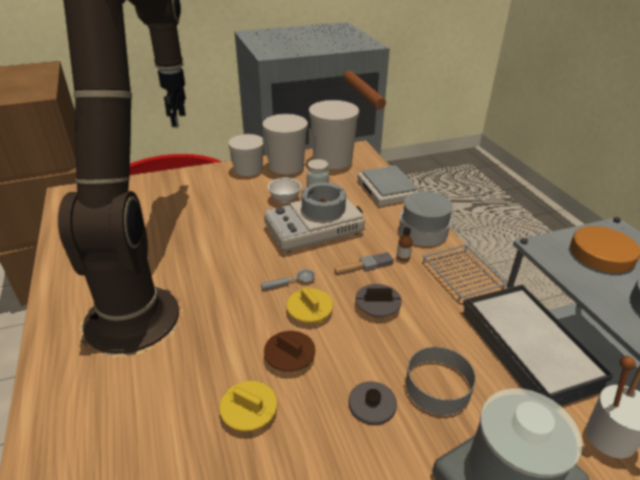

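Top view: the candidates are grey with a black straight grip at (365,207), yellow at (352,268) and (438,346), brown at (397,301), and the grey tub lid with a round knob at (459,256). The one at (365,207) fits because it is grey with a straight black grip. I'll confirm it in an enlarged crop and also measure the grinder around (232,222).

```bash
python3 - <<'E'
from h import *
im=get_image("top");
a=im["pixels"][:,:,::-1]
c1=cv2.resize(a[175:240,330:395],None,fx=6,fy=6,interpolation=cv2.INTER_CUBIC)
c2=cv2.resize(a[165:280,195:270],None,fx=5,fy=5,interpolation=cv2.INTER_CUBIC)
H=max(c1.shape[0],c2.shape[0])
o=np.zeros((H,c1.shape[1]+c2.shape[1],3),np.uint8);o[:c1.shape[0],:c1.shape[1]]=c1;o[:c2.shape[0],c1.shape[1]:]=c2
cv2.imwrite("pics/crop.png",o)
np.savez("/tmp/top.npz",**{k:im[k] for k in("pixels","range_z","mtx","R","t")})
# lid
g=[d for d in cut_out(im,"lid")]
for d in g:
    v,u=np.nonzero(d["region"]);print("lid",d["score"],u.mean(),v.mean(),len(u))
g=cut_out(im,"grinder")
for d in g:
    v,u=np.nonzero(d["region"]);print("gr",d["score"],u.mean(),v.mean(),len(u))
# height maps
vv,uu=np.mgrid[0:480,0:640]
X=world(im,uu,vv)
def sel(u0,v0,u1,v1,lo,hi):
    m=np.zeros((480,640),bool);m[v0:v1,u0:u1]=1
    return m&(X[...,2]>lo)&(X[...,2]<hi)&(im["range_z"]>0)
m=sel(340,180,392,235,.035,.075);P=X[m];print("grip",len(P),P.mean(0),P[:,2].max());
r=cv2.minAreaRect(P[:,:2].astype(np.float32));print(r)
m=sel(340,180,392,235,.012,.075);P=X[m];print("flange",len(P),np.median(P[:,2]),cv2.minEnclosingCircle(P[:,:2].astype(np.float32)))
m=sel(195,165,270,280,.105,.14);P=X[m];print("collar",len(P),np.median(P[:,2]),cv2.minEnclosingCircle(P[:,:2].astype(np.float32)))
m=sel(195,165,270,280,.045,.08);P=X[m];print("deck",len(P),np.median(P[:,2]),cv2.minAreaRect(P[:,:2].astype(np.float32)))
E
```

```text
lid 0.83 437.530007230658 345.47939262472886 1383
lid 0.75 351.3857566765579 268.3686943620178 1348
lid 0.62 396.571018651363 301.09038737446195 1394
lid 0.58 364.6689393939394 207.61818181818182 1320
gr 0.67 231.75831117021278 222.19481382978722 6016
grip 148 [ 0.58853876 -0.15127122  0.05375283] 0.06193700479332358
((0.5895764231681824, -0.1524212807416916), (0.053108107298612595, 0.05034001171588898), 24.363378524780273)
flange 1349 0.026377755652816647 ((0.5912083387374878, -0.15300047397613525), 0.05893423408269882)
collar 1099 0.12440134008253761 ((0.5742603540420532, 0.2156766951084137), 0.06689088046550751)
deck 4175 0.06605249890706677 ((0.5437663793563843, 0.21408873796463013), (0.26875975728034973, 0.16749024391174316), 4.816747665405273)
```

View pics/crop.png

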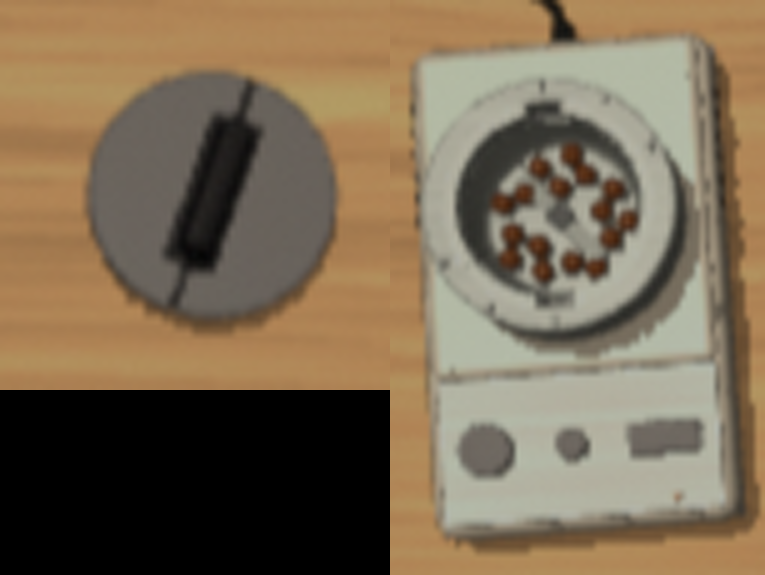

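The lid at (365,207) in the top view has a straight black grip with pointer ribs and two lugs, so it is confirmed. Next I'll fit the grinder pose from the collar, notches and keys, and the lid yaw.

```bash
cat > fit.py <<'E'
from h import *
import sys
from scipy.optimize import least_squares
im=dict(np.load("/tmp/top.npz"))
vv,uu=np.mgrid[0:480,0:640];X=world(im,uu,vv)
hsv=cv2.cvtColor(im["pixels"],cv2.COLOR_RGB2HSV);g=im["pixels"].astype(int).sum(2)/3
# keys
m=np.zeros((480,640),np.uint8);s=g[240:268,205:262];m[240:268,205:262]=(s<150)
n,l,st,c=cv2.connectedComponentsWithStats(m)
K={}
for i in range(1,n):
    if st[i,4]>15:
        w=150-0; print("blob",st[i],c[i],np.round(onplane(im,c[i][0],c[i][1],.071),4))
# collar edges: outer by range height at .12
for nm,box,lo,hi,z,r0 in(("collar",(195,165,270,245),.115,.14,.125,.066),("flange",(335,175,395,240),.018,.075,.026,.058)):
    mm=np.zeros((480,640),np.uint8);u0,v0,u1,v1=box
    sub=(X[...,2]>lo)&(X[...,2]<hi);mm[v0:v1,u0:u1]=sub[v0:v1,u0:u1]
    cs=max(cv2.findContours(mm,0,cv2.CHAIN_APPROX_NONE)[0],key=len)[:,0]
    (cx,cy),ax,an=cv2.fitEllipse(cs.astype(np.float32))
    print(nm,cx,cy,ax,onplane(im,cx,cy,z), "pix r exp",r0*im["mtx"][0,0]/(1.4714-z))
# lid yaw: dark pixels inside flange
m=np.zeros((480,640),bool);m[178:238,338:394]=1
m&=(g<55)
n,l,st,c=cv2.connectedComponentsWithStats(m.astype(np.uint8));k=1+np.argmax(st[1:,4]);v,u=np.nonzero(l==k)
print("grip px",u.mean(),v.mean(),len(u))
P=np.array([onplane(im,a,b,.05)[:2] for a,b in zip(u,v)]);C=np.cov(P.T);w,V=np.linalg.eigh(C);d=V[:,1];print("grip yaw deg",np.degrees(np.arctan2(d[1],d[0])),P.mean(0))
E
python3 fit.py; python3 - <<'E'
from h import *
import h
im=dict(np.load("/tmp/top.npz"))
save(im,"lidz.png",(335,175,395,240),9)
save(im,"colz.png",(198,170,262,240),9)
E
```

```text
blob [205 240  18   2  23] [212.08695652 240.2173913 ] [0.4899 0.2602 0.071 ]
blob [260 240   2  22  29] [260.75862069 248.68965517] [0.4685 0.13   0.071 ]
blob [242 248  16   9 118] [249.62711864 252.08474576] [0.4592 0.1594 0.071 ]
blob [208 250  12  11 110] [213.91818182 254.94545455] [0.4506 0.2542 0.071 ]
blob [228 250   7   8  45] [231.06666667 253.55555556] [0.4547 0.2087 0.071 ]
blob [246 264  16   4  25] [254.24 266.44] [0.4211 0.1463 0.071 ]
collar 226.47406005859375 206.07484436035156 (50.00865173339844, 50.57235336303711) [0.57357492 0.21543781 0.125     ] pix r exp 25.820705314557724
flange 364.8264465332031 207.46112060546875 (40.465850830078125, 40.74808120727539) [ 0.59012672 -0.1522156   0.026     ] pix r exp 21.136750054092087
grip px 365.1511111111111 206.40444444444444 225
grip yaw deg 161.27128418945648 [ 0.58912453 -0.15067736]
```

View pics/lidz.png

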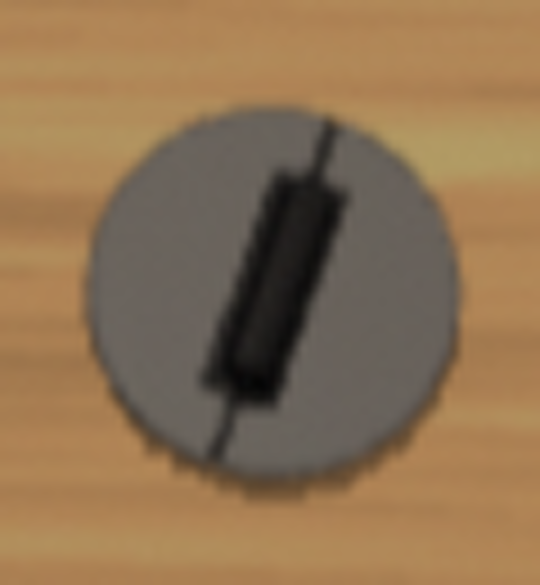

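View pics/colz.png

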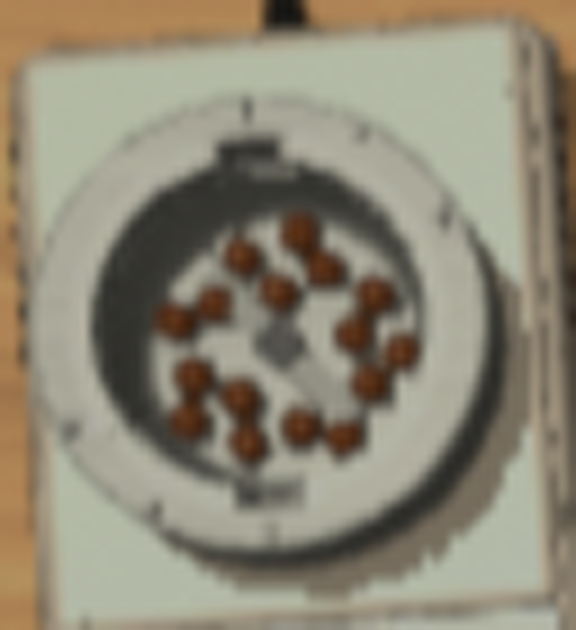

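```bash
python3 - <<'E'
from h import *
im=dict(np.load("/tmp/top.npz"))
f=lambda p,x0,y0,z:onplane(im,(p[0]+.5)/9-.5+x0,(p[1]+.5)/9-.5+y0,z)
for n,a,b,off in(("bar",(247,110),(271,535),0),("pip",(362,132),(155,511),-32),("sq",(447,214),(70,430),-64)):
    A=f(a,198,170,.125);B=f(b,198,170,.125);d=A-B
    print(n,(A+B)[:2]/2,np.linalg.norm(d)/2,np.degrees(np.arctan2(d[1],d[0]))-off)
A=f((332,122),335,175,.0275);B=f((211,458),335,175,.0275);d=A-B
print("lid ribs",(A+B)[:2]/2,np.linalg.norm(d)/2,np.degrees(np.arctan2(d[1],d[0])))
m=((im["pixels"].astype(int)).sum(2)/3)
print(np.round(im["R"],3))
E
python3 - <<'E'
from h import *
im=dict(np.load("pics/../../tmp/top.npz"));save(im,"keyz.png",(202,240,266,280),10)
E
```

```text
bar [0.57564335 0.21587143] 0.06188190609396588 4.704178883981637
pip [0.57588492 0.21588094] 0.062131551608103415 4.984655056555294
sq [0.5755893  0.21585891] 0.06207291224704356 4.972194709066329
lid ribs [ 0.59198767 -0.15184271] 0.05580670922498265 -19.532286756591315
[[ 0.01  -1.     0.006]
 [-0.995 -0.01  -0.1  ]
 [ 0.101 -0.005 -0.995]]
```

View pics/keyz.png

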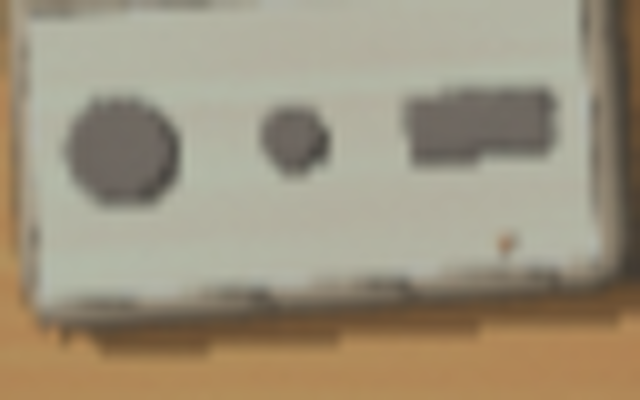

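Grinder: centre (0.5757, 0.2159), yaw 4.9° (the collar marks agree). Lid: centre (0.591, -0.152), yaw -19.5°. I'll move towards the power key with the gripper shut.

```bash
cat > to.py <<'E'
import sys
from h import *
from scipy.spatial.transform import Rotation as Ro
# usage: to.py x y z [tool-x heading deg]
s=get_state();q=s["tcp_rot"];R=Ro.from_quat([q[1],q[2],q[3],q[0]]).as_matrix()
p=s["eef_pos"];hd=np.degrees(np.arctan2(R[1,0],R[0,0]))
print("t",round(s["t"],2),"tcp",np.round(p,4),"heading",round(hd,2),"tilt",np.round(R[:,2],4),"F",np.round(s["force"],2),"M",np.round(s["moment"],2),"w",round(s["gripper_width"],3),"q",np.round(s["joint_positions"],2))
if len(sys.argv)>3:
    d=R.T@(np.array(list(map(float,sys.argv[1:4])))-p)*100
    print("rows dxyz cm",np.round(d,2))
    if len(sys.argv)>4:
        h=np.radians(float(sys.argv[4]));D=np.array([[np.cos(h),np.sin(h),0],[np.sin(h),-np.cos(h),0],[0,0,-1]]).T
        print("rotvec",np.round(Ro.from_matrix(R.T@D).as_rotvec(),4))
E
python3 to.py .451 .254 .12 184.9
python3 -m pendant '[[-4,-2.5,0,0,0,-0.06,-1],[-8,-5.5,0,0,0,-0.12,-1],[-12,-8,0,0,0,-0.2,-1],[-16,-11,0,0,0,-0.3,-1],[-19,-13,0,0,0,-0.4,-1],[-22,-15,0,0,0,-0.443,-1],[-25,-17,2,0,0,-0.443,-1],[-28,-19,4,0,0,-0.443,-1]]' 30
python3 to.py .451 .254 .12 184.9
```

```text
t 1.15 tcp [0.2189 0.5854 0.2313] heading 159.5 tilt [ 0.  0. -1.] F [-0.03  0.06  0.01] M [0.   0.05 0.03] w 0.997 q [-1.28  0.41 -0.01  1.6   0.01  1.13 -0.08]
rows dxyz cm [-33.35 -22.92  11.13]
rotvec [ 0.      0.     -0.4433]
t: 1.82
eef_pos: [0.4094, 0.318, 0.199]
tcp_rot: [0.002, -0.042, 0.999, 0.001]
force: [1.1, 0.3, -0.9]
gripper_width: 0.002
t 1.82 tcp [0.4094 0.318  0.199 ] heading -175.15 tilt [ 0.0032  0.0028 -1.    ] F [ 1.13  0.32 -0.9 ] M [ 0.   -0.02  0.04] w 0.002 q [-0.78  0.26  0.03  1.9  -0.01  0.98  0.91]
rows dxyz cm [-3.57 -6.75  7.89]
rotvec [ 0.0025  0.0034 -0.0009]
```

```bash

python3 -m pendant '[[-1.8,-3.4,3,0,0,0,-1],[-3.6,-6.7,6,0,0,0,-1],[-3.6,-6.7,9,0,0,0,-1],[-3.6,-6.7,9,0,0,0,-1],[-3.6,-6.7,9,0,0,0,-1]]'
python3 to.py .451 .254 .12 184.9
```

```text
t: 2.23
eef_pos: [0.4481, 0.2546, 0.1063]
tcp_rot: [-0.002, -0.042, 0.999, -0.001]
force: [0.7, 0.5, 0.5]
gripper_width: 0.001
t 2.23 tcp [0.4481 0.2546 0.1063] heading -175.22 tilt [-0.0033 -0.0022 -1.    ] F [0.71 0.54 0.54] M [ 0.06  0.03 -0.04] w 0.001 q [-0.66  0.38  0.06  1.99 -0.03  0.78  1.08]
rows dxyz cm [-0.28 -0.09 -1.37]
rotvec [-0.0019 -0.0035 -0.0021]
```

```bash

python3 -m pendant '[[-0.3,-0.1,1.2,0,0,0,-1],[-0.3,-0.1,2.4,0,0,0,-1],[-0.3,-0.1,3.1,0,0,0,-1],[-0.3,-0.1,3.1,0,0,0,-1],[-0.3,-0.1,3.1,0,0,0,-1]]'
python3 to.py .451 .254 .0655 184.9
python3 - <<'E'
from h import *
im=get_image("side");save(im,"s1.png",(240,170,380,260),5)
im=get_image("top");save(im,"t1.png",(190,160,280,290),4)
E
```

```text
t: 2.65
eef_pos: [0.452, 0.2561, 0.0772]
tcp_rot: [0.0, -0.043, 0.999, 0.0]
force: [0.7, -0.8, -0.2]
gripper_width: -0.0
t 2.65 tcp [0.452  0.2561 0.0772] heading -175.03 tilt [ 6.e-04  8.e-04 -1.e+00] F [ 0.74 -0.75 -0.25] M [0.01 0.02 0.02] w -0.0 q [-0.66  0.43  0.06  2.   -0.04  0.71  1.08]
rows dxyz cm [ 0.12 -0.2   1.17]
rotvec [0.0007 0.0006 0.0012]
```

View pics/s1.png

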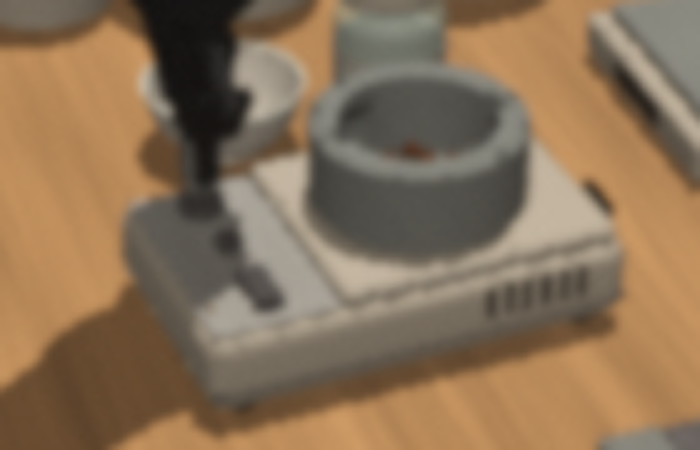

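View pics/t1.png

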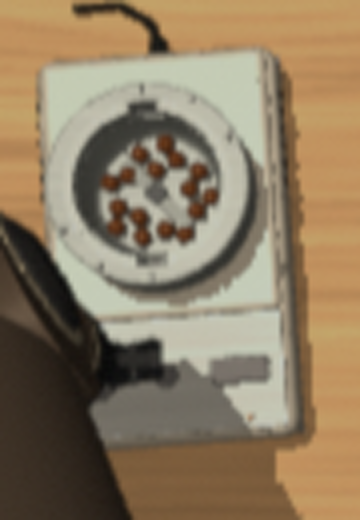

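The side crop shows the shut fingers right above the power key at (205,200). I'll press now.

```bash

python3 -m pendant '[[0,0,0.5,0,0,0,-1],[0,0,0.8,0,0,0,-1],[0,0,1.0,0,0,0,-1],[0,0,1.2,0,0,0,-1],[0,0,1.2,0,0,0,-1]]'
python3 to.py .451 .254 .0655
```

```text
t: 3.17
eef_pos: [0.4526, 0.2556, 0.0659]
tcp_rot: [0.001, -0.043, 0.999, 0.001]
force: [-2.9, 0.3, 15.1]
gripper_width: 0.004
t 3.17 tcp [0.4526 0.2556 0.0659] heading -175.12 tilt [ 0.0011  0.0012 -1.    ] F [-2.92  0.27 15.09] M [-0.16  0.63  0.01] w 0.004 q [-0.65  0.44  0.06  2.01 -0.04  0.69  1.09]
rows dxyz cm [ 0.18 -0.14  0.04]
```

15 N at z = 0.066 means the key is on its stop. I'll release it, checking that it comes back up, and go to the coarse key at a safe height.

```bash

python3 -m pendant '[[0,0,0.05,0,0,0,-1],[0,0,0.05,0,0,0,-1],[0,0,-1,0,0,0,-1],[0,0,-3,0,0,0,-1],[0,0,-3,0,0,0,-1],[0,0,-3,0,0,0,-1]]'
python3 to.py .459 .1595 .096 184.9
python3 - <<'E'
from h import *
im=get_image("side");save(im,"s2.png",(240,170,380,260),5)
E
```

```text
t: 3.67
eef_pos: [0.4524, 0.2552, 0.0953]
tcp_rot: [0.001, -0.043, 0.999, 0.0]
force: [0.3, -0.8, 0.2]
gripper_width: 0.001
t 3.67 tcp [0.4524 0.2552 0.0953] heading -175.13 tilt [ 1.3e-03  9.0e-04 -1.0e+00] F [ 0.33 -0.78  0.18] M [ 0.    0.04 -0.02] w 0.001 q [-0.66  0.4   0.06  1.99 -0.04  0.75  1.08]
rows dxyz cm [ 0.16 -9.59 -0.08]
rotvec [ 0.0008  0.0013 -0.0004]
```

View pics/s2.png

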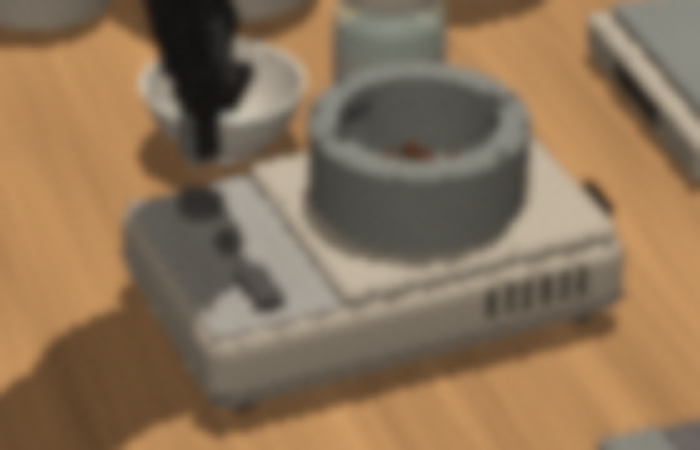

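The power key at (202,203) is up again. Next I'll hover over the coarse key.

```bash

python3 -m pendant '[[0.1,-3,0,0,0,0,-1],[0.1,-6,0,0,0,0,-1],[0.1,-8.5,0,0,0,0,-1],[0.1,-9.6,0,0,0,0,-1],[0.1,-9.6,1,0,0,0,-1],[0.1,-9.6,1.9,0,0,0,-1],[0.1,-9.6,1.9,0,0,0,-1],[0.1,-9.6,1.9,0,0,0,-1]]'
python3 to.py .459 .1595 .0655 184.9
python3 - <<'E'
from h import *
im=get_image("side");save(im,"s3.png",(240,170,380,260),5)
E
```

```text
t: 4.38
eef_pos: [0.4583, 0.1605, 0.0744]
tcp_rot: [-0.001, -0.044, 0.999, -0.0]
force: [-0.1, -0.5, 0.4]
gripper_width: -0.0
t 4.38 tcp [0.4583 0.1605 0.0744] heading -175.0 tilt [-2.2e-03 -4.0e-04 -1.0e+00] F [-0.11 -0.51  0.42] M [ 0.05 -0.02 -0.02] w -0.0 q [-0.5   0.39  0.08  2.08 -0.05  0.67  1.27]
rows dxyz cm [-0.07 -0.1   0.89]
rotvec [-0.0002 -0.0022  0.0017]
```

View pics/s3.png

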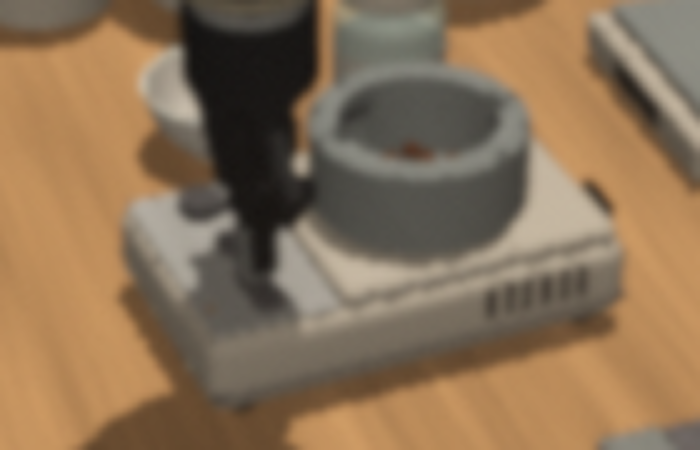

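The fingertips stand on the coarse key at (262,280), well clear of the fine key. I'll press.

```bash

python3 -m pendant '[[0,0,0.3,0,0,0,-1],[0,0,0.6,0,0,0,-1],[0,0,0.8,0,0,0,-1],[0,0,0.9,0,0,0,-1],[0,0,0.9,0,0,0,-1]]'
python3 to.py .459 .1595 .0655
```

```text
t: 4.85
eef_pos: [0.4594, 0.1602, 0.0668]
tcp_rot: [0.0, -0.043, 0.999, 0.001]
force: [-0.3, 4.4, 3.3]
gripper_width: 0.003
t 4.85 tcp [0.4594 0.1602 0.0668] heading -175.08 tilt [ 7.e-04  1.e-03 -1.e+00] F [-0.28  4.45  3.26] M [0.8  0.2  0.02] w 0.003 q [-0.5   0.4   0.08  2.09 -0.05  0.65  1.27]
rows dxyz cm [ 0.05 -0.07  0.13]
```

```bash

python3 -m pendant '[[0,0,0.1,0,0,0,-1],[0,0,0.2,0,0,0,-1],[0,0,0.2,0,0,0,-1]]'
python3 to.py .459 .1595 .0655
```

```text
t: 5.1
eef_pos: [0.4595, 0.1601, 0.0659]
tcp_rot: [0.0, -0.043, 0.999, 0.001]
force: [-5.6, 2.7, 17.6]
gripper_width: -0.0
t 5.1 tcp [0.4595 0.1601 0.0659] heading -175.1 tilt [ 9.0e-04  1.4e-03 -1.0e+00] F [-5.63  2.75 17.58] M [ 0.61  1.03 -0.02] w -0.0 q [-0.5   0.4   0.08  2.09 -0.05  0.65  1.27]
rows dxyz cm [ 0.05 -0.06  0.04]
```

```bash

python3 -m pendant '[[0,0,0.1,0,0,0,-1],[0,0,0,0,0,0,-1],[0,0,-2,0,0,0,-1],[0,0,-5,0,0,0,-1],[0,0,-8,0,0,0,-1],[0,0,-11,0,0,0,-1],[0,0,-11,0,0,0,-1]]'
python3 to.py .591 -.152 .14 160.5
python3 - <<'E'
from h import *
im=get_image("side");save(im,"s4.png",(240,170,380,260),5)
E
```

```text
t: 5.68
eef_pos: [0.4619, 0.1595, 0.1796]
tcp_rot: [0.004, -0.042, 0.999, 0.001]
force: [1.4, 0.4, -0.2]
gripper_width: 0.002
t 5.68 tcp [0.4619 0.1595 0.1796] heading -175.18 tilt [ 0.0071  0.0028 -1.    ] F [ 1.39  0.4  -0.15] M [ 0.02 -0.06 -0.03] w 0.002 q [-0.51  0.23  0.09  1.99 -0.03  0.91  1.25]
rows dxyz cm [-10.22 -32.13   3.96]
rotvec [0.0037 0.0067 0.4244]
```

View pics/s4.png

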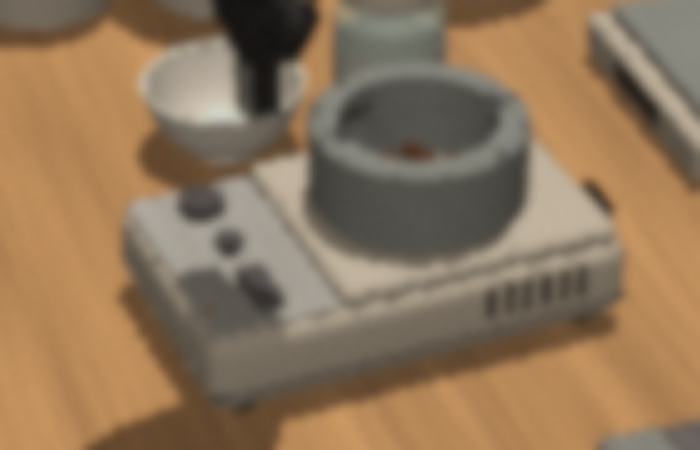

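All three keys are up at (202,203), (228,243) and (262,288). Next is the lid.

```bash

python3 -m pendant '[[-1,-3,0,0,0,0.06,-0.5],[-2.3,-7,0,0,0,0.12,0],[-3.5,-11,0,0,0,0.2,0.3],[-4.7,-15,0,0,0,0.28,0.3],[-6,-19,0,0,0,0.36,0.3],[-7.2,-23,0,0,0,0.42,0.3],[-8.5,-27,0,0,0,0.42,0.3],[-9.6,-30,0,0,0,0.42,0.3]]'
python3 -m pendant '[[-0.4,-1.5,0,0,0,0,0.3],[-0.4,-2,0,0,0,0,0.3],[-0.4,-2,0,0,0,0,0.3]]'
python3 to.py .591 -.152 .10 160.5
python3 - <<'E'
from h import *
im=get_image("top");save(im,"t5.png",(320,160,420,260),6)
im=get_image("side");save(im,"s5.png",(320,220,440,340),5)
E
```

```text
t: 6.4
eef_pos: [0.5797, -0.1355, 0.173]
tcp_rot: [-0.001, 0.168, 0.986, -0.001]
force: [0.4, 0.1, -0.1]
gripper_width: 0.65
t: 6.65
eef_pos: [0.5759, -0.1534, 0.173]
tcp_rot: [-0.001, 0.168, 0.986, -0.0]
force: [-1.1, -0.3, 0.1]
gripper_width: 0.65
t 6.65 tcp [ 0.5759 -0.1534  0.173 ] heading 160.63 tilt [-3.1e-03 -4.0e-04 -1.0e+00] F [-1.07 -0.25  0.09] M [ 0.08  0.09 -0.05] w 0.65 q [-0.05  0.43  0.31  1.75 -0.15  0.99  1.55]
rows dxyz cm [-1.4   0.65  7.3 ]
rotvec [-0.0015 -0.0028  0.0022]
```

View pics/s5.png

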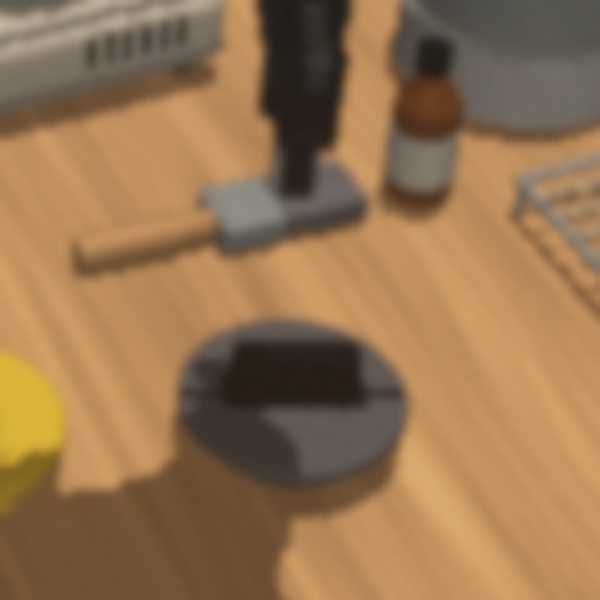

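```bash

python3 -m pendant '[[-0.7,0.3,2,0,0,0,0.3],[-1.4,0.65,4.5,0,0,0,0.3],[-1.4,0.65,7,0,0,0,0.3],[-1.4,0.65,9,0,0,0,0.3],[-1.4,0.65,9,0,0,0,0.3],[-1.4,0.65,9,0,0,0,0.3]]'
python3 to.py .591 -.152 .032 160.5
python3 - <<'E'
from h import *
im=get_image("top");save(im,"t6.png",(320,160,420,260),6)
im=get_image("side");save(im,"s6.png",(320,220,440,340),5)
E
```

```text
t: 7.25
eef_pos: [0.5923, -0.148, 0.0839]
tcp_rot: [-0.001, 0.165, 0.986, 0.0]
force: [0.0, 0.0, 0.4]
gripper_width: 0.654
t 7.25 tcp [ 0.5923 -0.148   0.0839] heading 160.95 tilt [-0.0024  0.001  -1.    ] F [0.02 0.03 0.4 ] M [-0.03  0.02  0.  ] w 0.654 q [-0.03  0.56  0.28  1.78 -0.2   0.83  1.57]
rows dxyz cm [-0.02 -0.42  5.19]
rotvec [ 0.0002 -0.0026  0.0079]
```

View pics/s6.png

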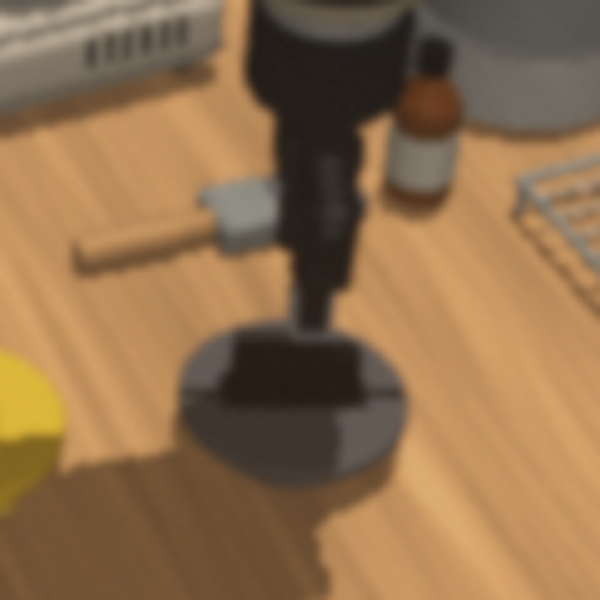

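View pics/t6.png

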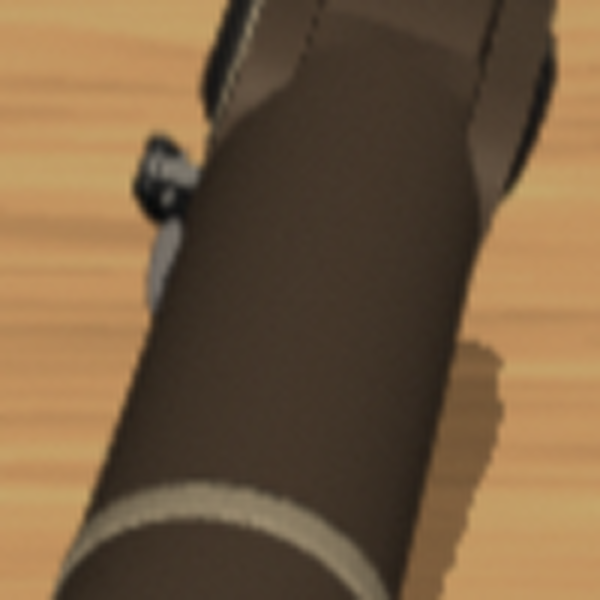

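The gripper is over the grip. The visible rear finger is at (312,310), as expected from the jaw opening. I'll descend and close.

```bash

python3 -m pendant '[[0,-0.2,0.5,0,0,0,0.3],[0,-0.4,1.5,0,0,0.004,0.3],[0,-0.4,3,0,0,0.008,0.3],[0,-0.4,4.3,0,0,0.008,0.3],[0,-0.4,5.1,0,0,0.008,0.3],[0,-0.4,5.1,0,0,0.008,0.3],[0,-0.4,5.1,0,0,0.008,0.3]]'
python3 to.py .591 -.152 .032 160.5
```

```text
t: 7.93
eef_pos: [0.5913, -0.154, 0.033]
tcp_rot: [-0.001, 0.171, 0.985, -0.0]
force: [-0.2, -0.9, -0.2]
gripper_width: 0.647
t 7.93 tcp [ 0.5913 -0.154   0.033 ] heading 160.35 tilt [-1.2e-03  2.0e-04 -1.0e+00] F [-0.24 -0.91 -0.24] M [-0.03 -0.   -0.05] w 0.647 q [-0.01  0.63  0.26  1.81 -0.22  0.74  1.6 ]
rows dxyz cm [0.09 0.18 0.1 ]
rotvec [-0.0002 -0.0012 -0.0026]
```

```bash

python3 -m pendant '[[0.1,0.2,0.1,0,0,0,0.3],[0.1,0.2,0.1,0,0,0,-0.2],[0.1,0.2,0.1,0,0,0,-1],[0.1,0.2,0.1,0,0,0,-1],[0.1,0.2,0.1,0,0,0,-1],[0.1,0.2,0.1,0,0,0,-1]]' 70
python3 to.py .591 -.152 .032 160.5
python3 -m pendant '[[0,0,-0.5,0,0,0,-1],[0,0,-2,0,0,0,-1],[0,0,-4,0,0,0,-1],[0,0,-6,0,0,0,-1],[0,0,-8,0,0,0,-1],[0,0,-8,0,0,0,-1]]'
python3 to.py .5757 .2159 .20 184.9
python3 - <<'E'
from h import *
im=get_image("side");save(im,"s7.png",(300,160,440,300),5)
E
```

```text
t: 8.43
eef_pos: [0.5918, -0.152, 0.0333]
tcp_rot: [0.001, 0.171, 0.985, -0.0]
force: [-1.8, -0.5, 5.6]
gripper_width: 0.172
t 8.43 tcp [ 0.5918 -0.152   0.0333] heading 160.35 tilt [ 1.1e-03 -2.0e-04 -1.0e+00] F [-1.82 -0.46  5.58] M [-0.09  0.33 -0.01] w 0.172 q [-0.01  0.62  0.26  1.81 -0.22  0.73  1.59]
rows dxyz cm [ 0.07 -0.03  0.13]
rotvec [ 0.0001  0.0011 -0.0026]
t: 8.93
eef_pos: [0.5934, -0.1523, 0.1165]
tcp_rot: [0.003, 0.171, 0.985, 0.0]
force: [0.8, -0.1, -1.7]
gripper_width: 0.176
t 8.93 tcp [ 0.5934 -0.1523  0.1165] heading 160.34 tilt [ 5.6e-03 -8.0e-04 -1.0e+00] F [ 0.77 -0.07 -1.66] M [-0.05 -0.08 -0.01] w 0.176 q [-0.04  0.51  0.29  1.76 -0.18  0.89  1.56]
rows dxyz cm [14.01 34.09 -8.39]
rotvec [-1.000e-04  5.700e-03 -4.286e-01]
```

View pics/s7.png

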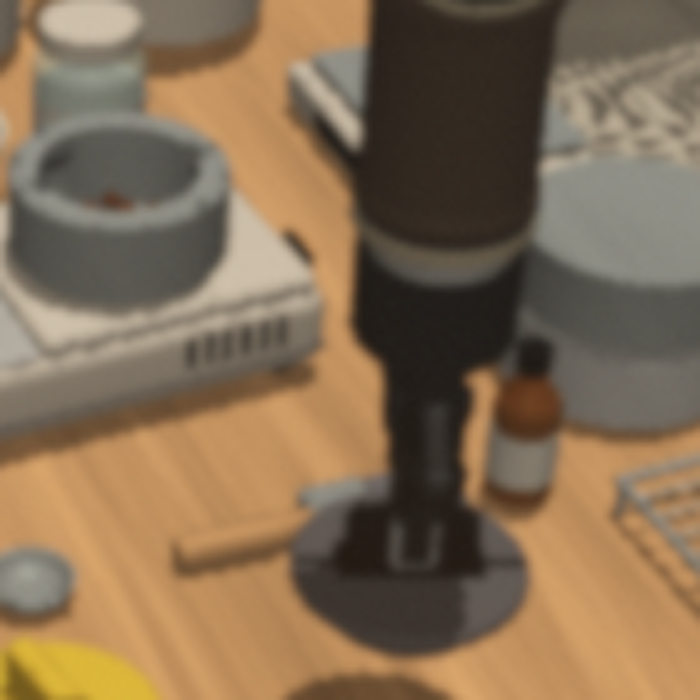

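The lid is gripped centrally (opening 15 mm) and lifted. I'll carry it to the grinder.

```bash

python3 -m pendant '[[0,0,-2,0,0,0,-1],[0.5,1,-5,0,0,-0.02,-1],[1.5,3.5,-8,0,0,-0.08,-1],[2.8,7,-9,0,0,-0.14,-1],[4.2,10.5,-9,0,0,-0.2,-1],[5.6,14,-9,0,0,-0.26,-1],[7,17.5,-9,0,0,-0.32,-1],[8.4,21,-9,0,0,-0.38,-1]]'
python3 to.py .5757 .2159 .20 184.9
```

```text
t: 9.65
eef_pos: [0.5818, 0.0761, 0.2014]
tcp_rot: [-0.001, -0.02, 1.0, -0.0]
force: [0.7, 0.1, -2.3]
gripper_width: 0.17
t 9.65 tcp [0.5818 0.0761 0.2014] heading -177.7 tilt [-1.7e-03 -1.0e-04 -1.0e+00] F [ 0.73  0.08 -2.31] M [ 0.02 -0.07  0.04] w 0.17 q [-0.34  0.37  0.17  1.74 -0.07  1.04  1.46]
rows dxyz cm [ 0.04 13.99  0.14]
rotvec [ 0.     -0.0017 -0.0453]
```

```bash

python3 -m pendant '[[0,3.5,0,0,0,-0.02,-1],[0,7,0,0,0,-0.045,-1],[0,10,0,0,0,-0.045,-1],[0,12.5,0,0,0,-0.045,-1],[0,13.5,0,0,0,-0.045,-1],[0,13.5,0,0,0,-0.045,-1],[0,13.5,0,0,0,-0.045,-1]]'
python3 to.py .5757 .2159 .19 184.9
python3 - <<'E'
from h import *
im=get_image("top");save(im,"t8.png",(180,150,290,260),6)
im=get_image("side");save(im,"s8.png",(240,130,400,260),5)
E
```

```text
t: 10.23
eef_pos: [0.5774, 0.2085, 0.2014]
tcp_rot: [-0.001, -0.041, 0.999, -0.001]
force: [0.2, -0.3, -1.8]
gripper_width: 0.168
t 10.23 tcp [0.5774 0.2085 0.2014] heading -175.26 tilt [-0.0016 -0.0014 -1.    ] F [ 0.19 -0.25 -1.84] M [-0.07  0.03 -0.03] w 0.168 q [-0.52  0.42  0.13  1.67 -0.06  1.06  1.28]
rows dxyz cm [0.1  0.75 1.14]
rotvec [-0.0013 -0.0017 -0.0028]
```

View pics/s8.png

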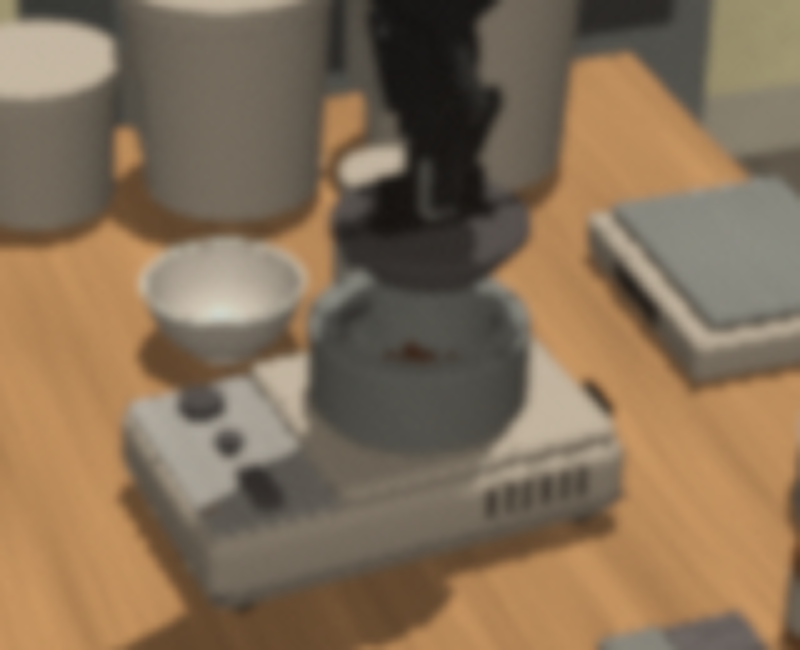

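View pics/t8.png

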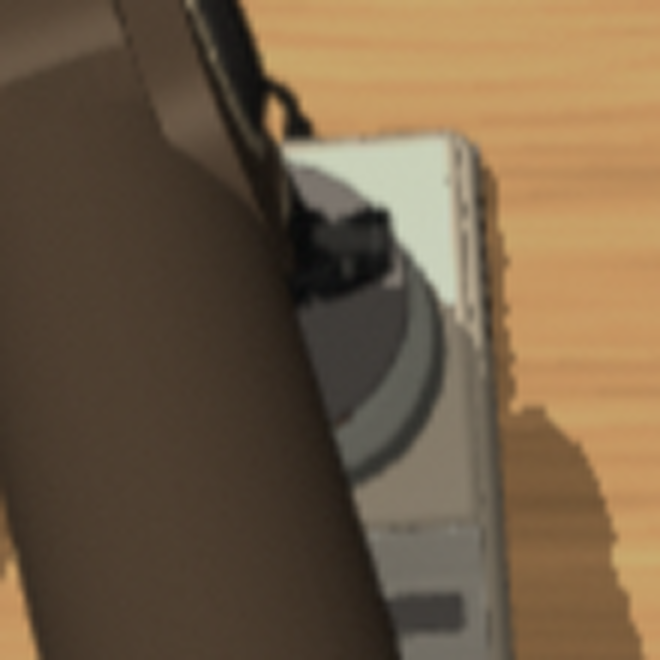

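```bash

python3 -m pendant '[[0,0.4,0.5,0,0,0,-1],[0,0.75,1,0,0,0,-1],[0,0.75,2,0,0,0,-1],[0,0.75,3,0,0,0,-1],[0,0.75,3,0,0,0,-1],[0,0.75,3,0,0,0,-1]]'
python3 to.py .5757 .2159 .16 184.9
python3 - <<'E'
from h import *
im=get_image("side");save(im,"s9.png",(280,150,370,230),8)
E
```

```text
t: 10.83
eef_pos: [0.5766, 0.2162, 0.1713]
tcp_rot: [-0.001, -0.041, 0.999, -0.001]
force: [0.1, -0.3, -2.0]
gripper_width: 0.169
t 10.83 tcp [0.5766 0.2162 0.1713] heading -175.31 tilt [-0.0021 -0.0011 -1.    ] F [ 0.09 -0.34 -1.96] M [-0.04 -0.    0.02] w 0.169 q [-0.52  0.45  0.12  1.69 -0.06  1.    1.27]
rows dxyz cm [ 0.08 -0.02  1.13]
rotvec [-0.0009 -0.0022 -0.0036]
```

View pics/s9.png

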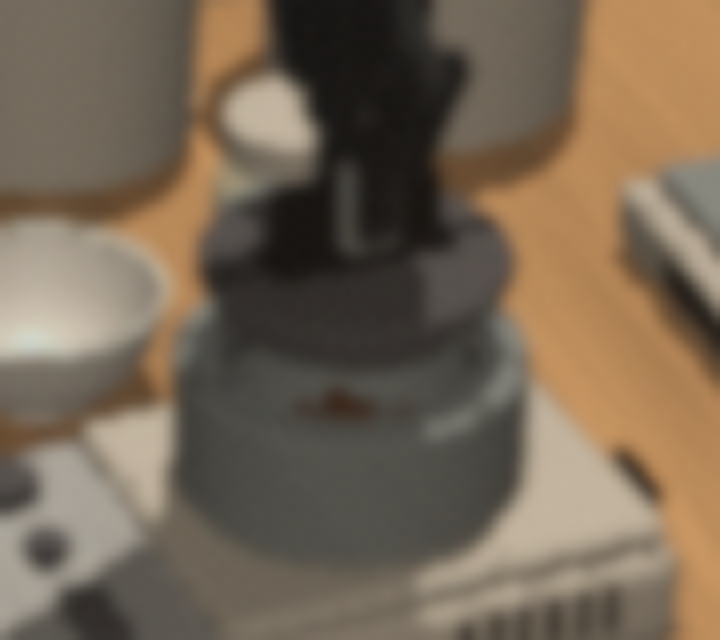

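The side crop puts the flange centre at u ≈ 356 and the collar centre at 351, which is about 1.5 mm off and mostly explained by the TCP offset. I'll correct it and lower.

```bash

python3 -m pendant '[[0.1,0,0.3,0,0,0,-1],[0.13,0,0.7,0,0,0,-1],[0.13,0,1.2,0,0,0,-1],[0.13,0,1.6,0,0,0,-1],[0.13,0,1.6,0,0,0,-1]]'
python3 to.py .5757 .2159 .138 184.9
python3 -m pendant '[[0,0,0.3,0,0,0,-1],[0,0,0.6,0,0,0,-1],[0,0,0.6,0,0,0,-1]]'
python3 to.py .5757 .2159 .138 184.9
```

```text
t: 11.3
eef_pos: [0.5753, 0.2164, 0.1555]
tcp_rot: [-0.001, -0.041, 0.999, -0.0]
force: [-0.2, 0.3, -2.0]
gripper_width: 0.17
t 11.3 tcp [0.5753 0.2164 0.1555] heading -175.28 tilt [-1.4e-03 -6.0e-04 -1.0e+00] F [-0.22  0.33 -1.96] M [-0.01 -0.05 -0.01] w 0.17 q [-0.52  0.47  0.12  1.71 -0.06  0.97  1.27]
rows dxyz cm [-0.04 -0.05  1.75]
rotvec [-0.0005 -0.0015 -0.0032]
t: 11.55
eef_pos: [0.5761, 0.2164, 0.1525]
tcp_rot: [0.0, -0.041, 0.999, 0.0]
force: [-5.1, -2.9, 11.6]
gripper_width: 0.168
t 11.55 tcp [0.5761 0.2164 0.1525] heading -175.3 tilt [ 9.e-04  6.e-04 -1.e+00] F [-5.08 -2.86 11.57] M [-0.42  1.08  0.11] w 0.168 q [-0.52  0.47  0.12  1.71 -0.06  0.96  1.27]
rows dxyz cm [ 0.05 -0.05  1.45]
rotvec [ 0.0005  0.001  -0.0035]
```

Contact at TCP z = 0.1525, with the lid origin 5.5 mm below the rim: the foot is in, but the lugs seem to be on the ledge. I'll look before searching.

```bash

python3 - <<'E'
from h import *
im=get_image("side");save(im,"s10.png",(290,160,360,220),11)
for k in("pixels",):pass
np.savez("/tmp/side.npz",**{k:im[k] for k in("pixels","range_z","mtx","R","t")})
im=get_image("top");save(im,"t10.png",(200,160,270,230),8)
np.savez("/tmp/top2.npz",**{k:im[k] for k in("pixels","range_z","mtx","R","t")})
E
```

```text
(no output)
```

View pics/s10.png

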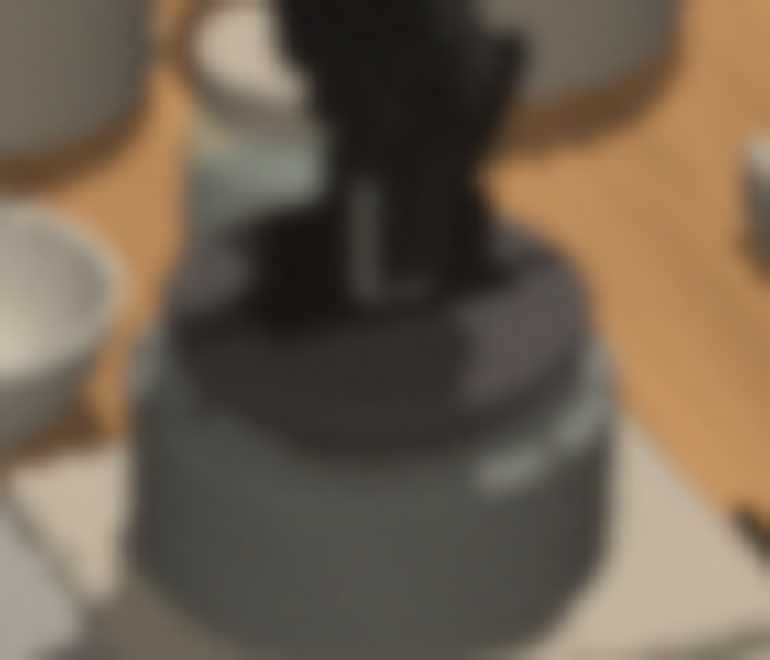

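View pics/t10.png

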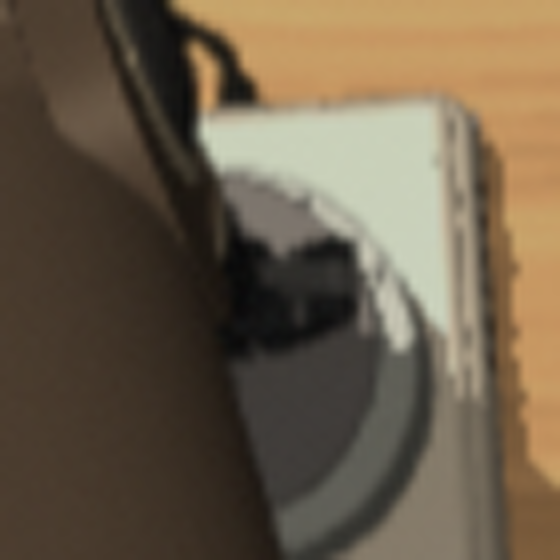

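```bash
cat > ov.py <<'E'
from h import *
import sys
def circ(C,r,z,n=200):
    a=np.linspace(0,2*np.pi,n);return np.stack([C[0]+r*np.cos(a),C[1]+r*np.sin(a),np.full(n,z)],1)
def draw(f,fn,box,S,items):
    im=dict(np.load(f));x0,y0,x1,y1=box
    p=cv2.resize(im["pixels"][y0:y1,x0:x1,::-1],None,fx=S,fy=S,interpolation=cv2.INTER_CUBIC)
    for C,r,z,col in items:
        P=np.array([proj(im,X) for X in circ(C,r,z)]);P=(P-[x0,y0]+.5)*S-.5
        cv2.polylines(p,[np.round(P*8).astype(np.int32)],True,col,1,cv2.LINE_AA,3)
    cv2.imwrite("pics/"+fn,p)
G=(.5757,.2159);L=(.5761,.2164)
it=[(G,.066,.125,(0,255,0)),(L,.058,.1455,(0,0,255)),(L,.058,.1395,(255,0,255))]
draw("/tmp/side.npz","ovs.png",(290,160,360,220),11,it)
draw("/tmp/top2.npz","ovt.png",(200,160,270,230),8,it)
E
python3 ov.py
```

```text
(no output)
```

View pics/ovs.png

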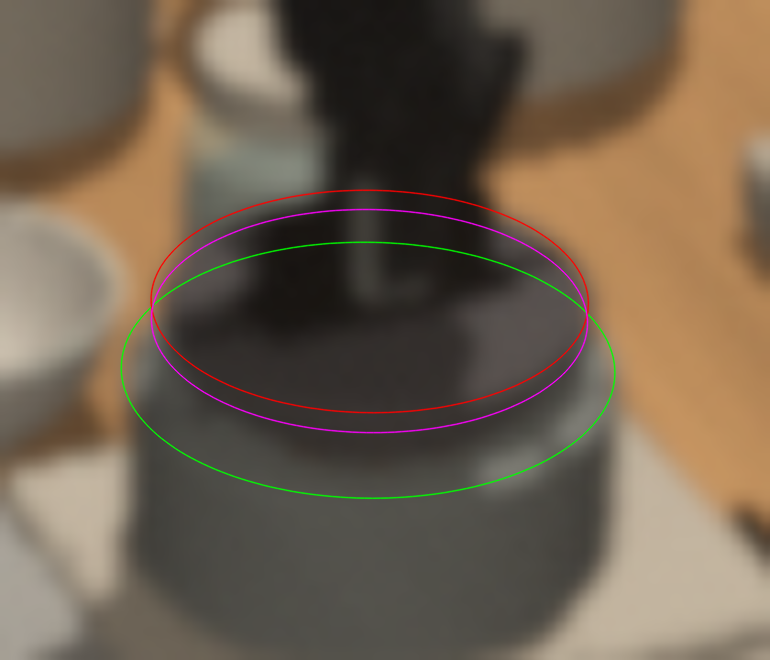

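View pics/ovt.png

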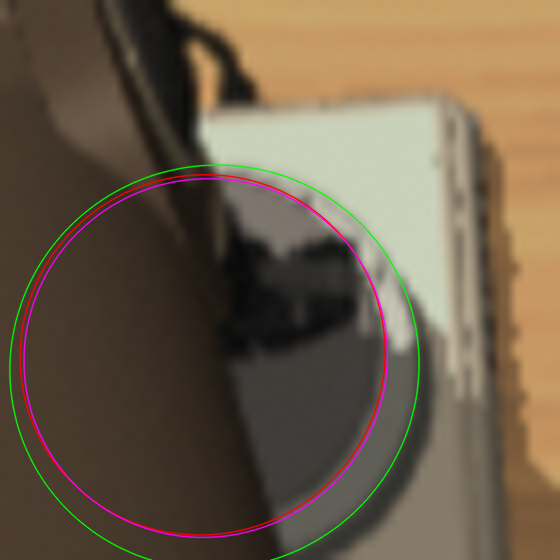

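```bash
cat >> ov.py <<'E'
from scipy.ndimage import map_coordinates
def normalfit(f,C,r,z,a0,a1,rng=4):
    im=dict(np.load(f));g=im["pixels"].astype(float).mean(2)
    out=[]
    for a in np.radians(np.arange(a0,a1,4)):
        X=np.array([C[0]+r*np.cos(a),C[1]+r*np.sin(a),z]);
        s=np.arange(-.008,.0081,.0005)
        pts=np.array([proj(im,X+np.array([np.cos(a),np.sin(a),0])*k) for k in s])
        pr=map_coordinates(g,[pts[:,1],pts[:,0]],order=1)
        d=np.gradient(pr);k=np.argmax(abs(d));out.append((round(np.degrees(a)),round(s[k]*1000,1),round(d[k],1)))
    return out
print("flange top",normalfit("/tmp/top2.npz",L,.058,.1455,-150,40))
print("collar clean",normalfit("/tmp/top.npz",G,.066,.125,-180,180))
E
python3 ov.py
```

```text
flange top [(-150, np.float64(-2.0), np.float64(3.4)), (-146, np.float64(-1.5), np.float64(3.6)), (-142, np.float64(-1.5), np.float64(4.2)), (-138, np.float64(-1.5), np.float64(4.6)), (-134, np.float64(-1.5), np.float64(4.3)), (-130, np.float64(-1.5), np.float64(4.5)), (-126, np.float64(-1.0), np.float64(4.1)), (-122, np.float64(-2.0), np.float64(4.6)), (-118, np.float64(-1.5), np.float64(4.6)), (-114, np.float64(-2.0), np.float64(5.2)), (-110, np.float64(-2.0), np.float64(4.2)), (-106, np.float64(-1.0), np.float64(4.3)), (-102, np.float64(-2.0), np.float64(5.4)), (-98, np.float64(-1.5), np.float64(5.3)), (-94, np.float64(-2.0), np.float64(3.5)), (-90, np.float64(-1.0), np.float64(4.1)), (-86, np.float64(3.0), np.float64(12.5)), (-82, np.float64(0.5), np.float64(13.6)), (-78, np.float64(8.0), np.float64(-14.6)), (-74, np.float64(-0.5), np.float64(13.3)), (-70, np.float64(-0.5), np.float64(13.4)), (-66, np.float64(-1.0), np.float64(10.2)), (-62, np.float64(-1.0), np.float64(12.6)), (-58, np.float64(0.0), np.float64(16.7)), (-54, np.float64(1.5), np.float64(12.4)), (-50, np.float64(0.5
[... 4024 characters left out ...]
float64(-1.5), np.float64(-4.0)), (116, np.float64(5.0), np.float64(-3.5)), (120, np.float64(-7.0), np.float64(-5.8)), (124, np.float64(-6.5), np.float64(-4.8)), (128, np.float64(1.5), np.float64(4.7)), (132, np.float64(0.5), np.float64(3.7)), (136, np.float64(0.5), np.float64(3.6)), (140, np.float64(1.0), np.float64(3.7)), (144, np.float64(1.0), np.float64(3.5)), (148, np.float64(1.5), np.float64(3.6)), (152, np.float64(-7.5), np.float64(-6.2)), (156, np.float64(2.5), np.float64(7.0)), (160, np.float64(3.5), np.float64(9.8)), (164, np.float64(4.5), np.float64(9.2)), (168, np.float64(6.0), np.float64(8.5)), (172, np.float64(0.0), np.float64(-9.6)), (176, np.float64(-0.5), np.float64(-10.3))]
```

The top image puts the flange about 1.6 mm (+x) and 1.1 mm (+y) off the bowl axis. I'll raise slightly, shift by (-1.6, -1.1) mm and lower again.

```bash

python3 -m pendant '[[0,0,-0.6,0,0,0,-1],[0.16,-0.11,-0.6,0,0,0,-1],[0.16,-0.11,-0.6,0,0,0,-1],[0.16,-0.11,-0.3,0,0,0,-1],[0.16,-0.11,0,0,0,0,-1],[0.16,-0.11,0.2,0,0,0,-1],[0.16,-0.11,0.2,0,0,0,-1]]'
python3 to.py .5757 .2159 .138 184.9
```

```text
t: 12.23
eef_pos: [0.5739, 0.2152, 0.1475]
tcp_rot: [-0.001, -0.041, 0.999, -0.0]
force: [0.1, -0.3, -1.7]
gripper_width: 0.169
t 12.23 tcp [0.5739 0.2152 0.1475] heading -175.29 tilt [-1.5e-03 -7.0e-04 -1.0e+00] F [ 0.06 -0.34 -1.7 ] M [-0.03  0.05 -0.03] w 0.169 q [-0.52  0.47  0.12  1.72 -0.06  0.95  1.27]
rows dxyz cm [-0.19  0.06  0.95]
rotvec [-0.0006 -0.0015 -0.0033]
```

It is past the lugs with no contact force. I'll keep lowering.

```bash

python3 -m pendant '[[0,0,0.3,0,0,0,-1],[0,0,0.6,0,0,0,-1],[0,0,0.8,0,0,0,-1],[0,0,0.8,0,0,0,-1]]'
python3 to.py .574 .215 .138 184.9
python3 -m pendant '[[0,0,0.2,0,0,0,-1],[0,0,0.35,0,0,0,-1],[0,0,0.35,0,0,0,-1]]'
python3 to.py .574 .215 .138 184.9
```

```text
t: 12.57
eef_pos: [0.5741, 0.2152, 0.1399]
tcp_rot: [-0.0, -0.041, 0.999, -0.0]
force: [0.3, -0.3, -2.7]
gripper_width: 0.168
t 12.57 tcp [0.5741 0.2152 0.1399] heading -175.29 tilt [-8.e-04 -4.e-04 -1.e+00] F [ 0.29 -0.27 -2.72] M [ 0.01  0.02 -0.  ] w 0.168 q [-0.52  0.48  0.11  1.73 -0.07  0.94  1.27]
rows dxyz cm [ 0.01 -0.02  0.19]
rotvec [-0.0003 -0.0009 -0.0033]
t: 12.82
eef_pos: [0.5746, 0.2154, 0.1383]
tcp_rot: [0.0, -0.041, 0.999, 0.0]
force: [-3.6, -1.5, 8.1]
gripper_width: 0.17
t 12.82 tcp [0.5746 0.2154 0.1383] heading -175.29 tilt [ 7.e-04  6.e-04 -1.e+00] F [-3.63 -1.5   8.11] M [-0.31  0.61 -0.01] w 0.17 q [-0.52  0.48  0.11  1.73 -0.07  0.93  1.27]
rows dxyz cm [ 0.06 -0.04  0.03]
rotvec [ 0.0005  0.0007 -0.0034]
```

Seated: TCP z = 0.1383 against 0.138 predicted, with firm contact. Turning clockwise is +rz of the tool. I'll go part-way first with slight unloading and compensation for the off-centre grip.

```bash

python3 -m pendant '[[0,0.01,-0.05,0,0,0.06,-1],[0,0.02,-0.1,0,0,0.12,-1],[0,0.04,-0.1,0,0,0.18,-1],[0,0.05,-0.1,0,0,0.24,-1],[0,0.06,-0.1,0,0,0.3,-1],[0,0.07,-0.1,0,0,0.36,-1],[0,0.07,-0.1,0,0,0.36,-1],[0,0.07,-0.1,0,0,0.36,-1]]' 90
python3 to.py .574 .215 .138 152.9
python3 - <<'E'
from h import *
im=get_image("side");save(im,"s11.png",(290,160,360,220),11)
im=get_image("top");save(im,"t11.png",(200,160,270,230),8)
E
```

```text
t: 13.48
eef_pos: [0.5749, 0.2152, 0.1384]
tcp_rot: [0.001, 0.138, 0.99, -0.0]
force: [0.0, -4.8, 2.6]
gripper_width: 0.167
t 13.48 tcp [0.5749 0.2152 0.1384] heading 164.15 tilt [ 1.e-03 -9.e-04 -1.e+00] F [ 0.04 -4.77  2.64] M [-0.89 -0.03  0.05] w 0.167 q [-0.58  0.48  0.2   1.73 -0.11  0.93  0.96]
rows dxyz cm [ 0.08 -0.04  0.04]
rotvec [-0.0005  0.0012  0.1963]
```

View pics/s11.png

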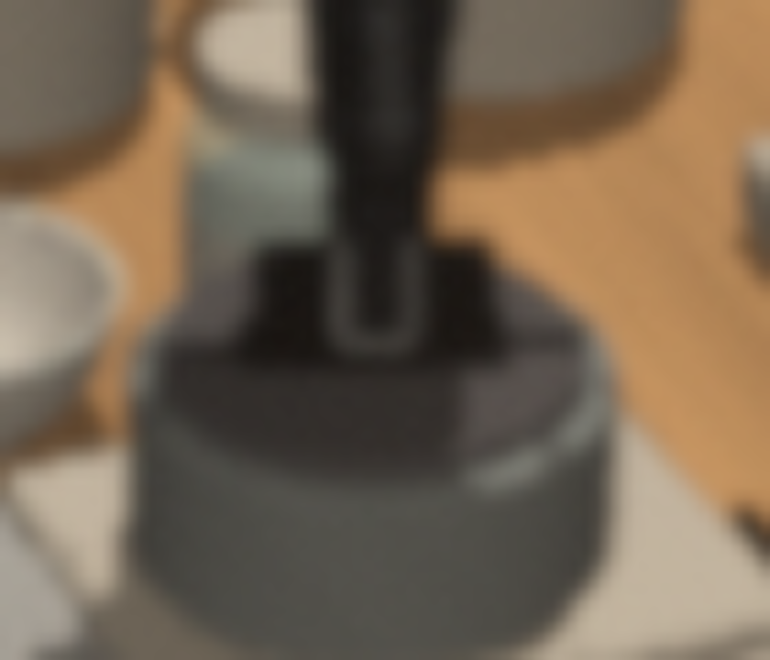

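View pics/t11.png

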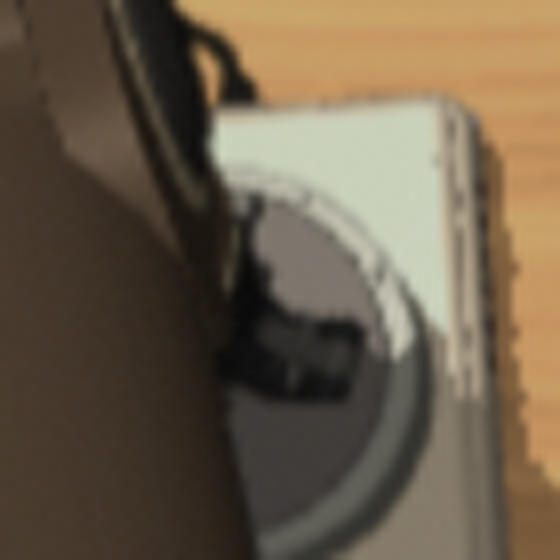

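```bash

python3 -m pendant '[[0,-0.03,0,0,0,0.05,-1],[0,-0.05,0,0,0,0.1,-1],[0,-0.05,0,0,0,0.14,-1],[0,-0.05,0,0,0,0.17,-1],[0,-0.05,0,0,0,0.17,-1],[0,-0.05,0,0,0,0.17,-1]]'
python3 to.py .574 .215 .138 152.9
python3 - <<'E'
from h import *
im=get_image("top");save(im,"t12.png",(218,175,258,215),14)
np.savez("/tmp/top3.npz",**{k:im[k] for k in("pixels","range_z","mtx","R","t")})
im=get_image("side");save(im,"s12.png",(290,160,360,220),11)
E
```

```text
t: 14.08
eef_pos: [0.5745, 0.2151, 0.1384]
tcp_rot: [0.0, 0.221, 0.975, -0.0]
force: [0.3, -5.4, 4.3]
gripper_width: 0.167
t 14.08 tcp [0.5745 0.2151 0.1384] heading 154.42 tilt [ 4.e-04 -3.e-04 -1.e+00] F [ 0.29 -5.43  4.33] M [-1.07  0.15 -0.01] w 0.167 q [-0.61  0.49  0.24  1.74 -0.14  0.93  0.81]
rows dxyz cm [ 0.04 -0.03  0.04]
rotvec [-0.0001  0.0005  0.0265]
```

View pics/t12.png

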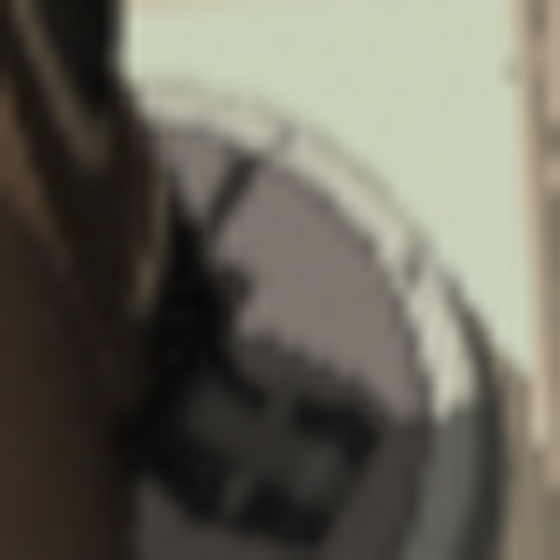

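View pics/s12.png

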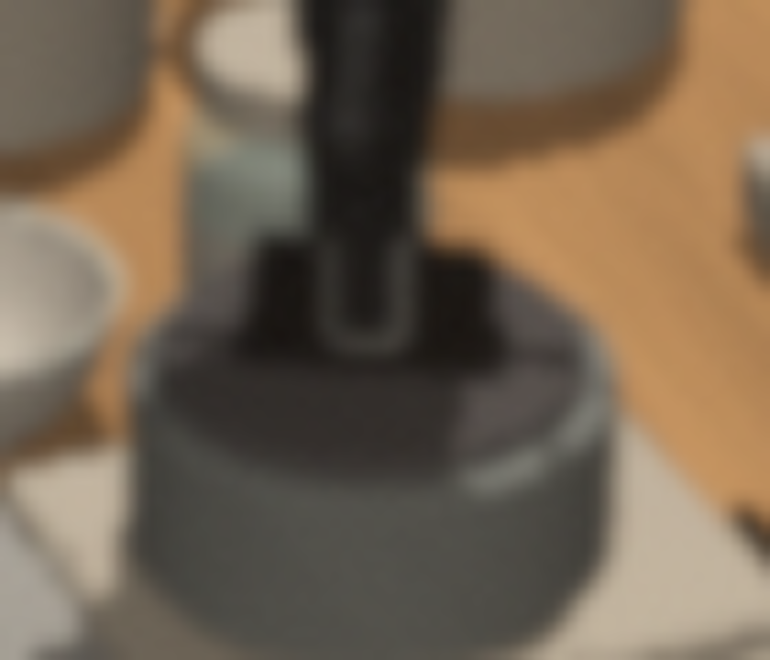

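```bash
python3 - <<'E'
from h import *
im=dict(np.load("/tmp/top3.npz"))
f=lambda p,z:onplane(im,(p[0]+.5)/14-.5+218,(p[1]+.5)/14-.5+175,z)
G=np.array([.5757,.2159])
for n,p,z in(("rib",(250,160),.132),("rib in",(222,205),.132),("pip",(285,135),.125),("sq",(413,258),.125)):
    X=f(p,z)[:2]-G;print(n,np.round(np.hypot(*X)*1000,1),np.degrees(np.arctan2(X[1],X[0])))
a=f((250,160),.132)-f((222,205),.132);print("rib dir",np.degrees(np.arctan2(a[1],a[0])))
print("expected pip",proj(im,[*(G+.062*np.array([np.cos(np.radians(-27.1)),np.sin(np.radians(-27.1))])),.125]))
E
```

```text
rib 54.6 -25.143028284636134
rib in 44.9 -24.025024566817113
pip 62.5 -27.145879746793323
sq 62.1 -58.13291138916184
rib dir -30.262993727394594
expected pip [237.77562269 184.35264755]
```

The rib sits at -25.1° and the pip at -27.1°, and the gripper heading gives -25.6°, so the lid has not slipped. I'll turn 1.5° more and hold.

```bash

python3 -m pendant '[[0,-0.02,0,0,0,0.015,-1],[0,-0.04,0,0,0,0.026,-1],[0,-0.04,0,0,0,0.026,-1],[0,-0.04,0,0,0,0.026,-1],[0,-0.04,0,0,0,0.026,-1],[0,-0.04,0,0,0,0.026,-1]]'
python3 to.py .574 .215 .138 152.9
python3 - <<'E'
from h import *
im=get_image("top");save(im,"t13.png",(218,175,258,215),14);save(im,"t13f.png")
f=lambda p,z:onplane(im,(p[0]+.5)/14-.5+218,(p[1]+.5)/14-.5+175,z)
im=get_image("side");save(im,"s13.png")
E
```

```text
t: 14.68
eef_pos: [0.5744, 0.2151, 0.1384]
tcp_rot: [0.0, 0.235, 0.972, 0.0]
force: [0.4, -4.7, 5.2]
gripper_width: 0.168
t 14.68 tcp [0.5744 0.2151 0.1384] heading 152.87 tilt [ 8.e-04  1.e-04 -1.e+00] F [ 0.43 -4.69  5.17] M [-1.08 -0.04  0.23] w 0.168 q [-0.62  0.49  0.25  1.74 -0.14  0.93  0.78]
rows dxyz cm [ 0.04 -0.03  0.04]
rotvec [ 0.0004  0.0007 -0.0006]
```

View pics/t13.png

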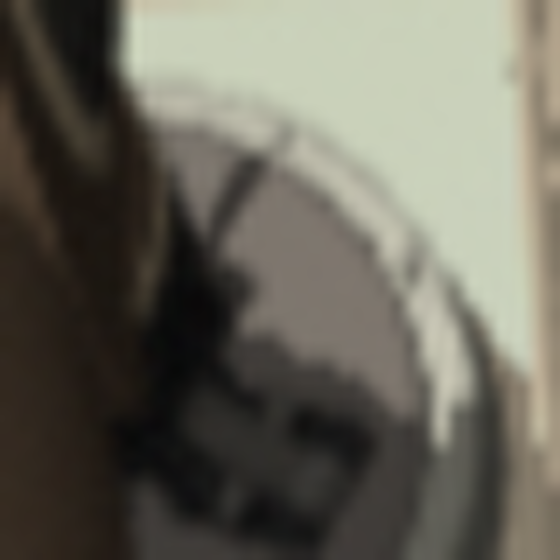

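View pics/s13.png

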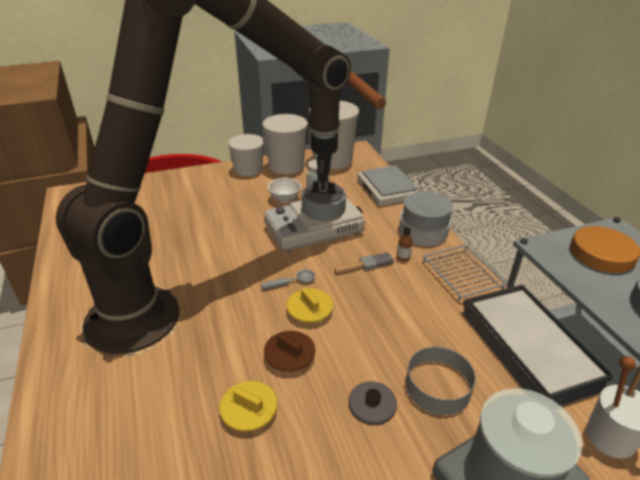

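```bash

python3 -m pendant '[[0,0,0,0,0,0,-1],[0,0,0,0,0,0,-1],[0,0,0,0,0,0,-1],[0,0,0,0,0,0,-1]]'
python3 - <<'E'
from h import *
im=get_image("top")
f=lambda p,z:onplane(im,(p[0]+.5)/14-.5+218,(p[1]+.5)/14-.5+175,z)
for p,z in(((261,160),.132),((285,135),.125)):
    X=f(p,z)[:2]-[.5757,.2159];print(np.degrees(np.arctan2(X[1],X[0])))
E
python3 to.py; python3 -c "
from station import sign_off
print(sign_off())"
```

```text
t: 15.12
eef_pos: [0.5745, 0.2151, 0.1384]
tcp_rot: [0.0, 0.235, 0.972, 0.0]
force: [0.0, -4.9, 4.9]
gripper_width: 0.17
-27.0250556713795
-27.145879746793323
t 15.17 tcp [0.5744 0.2151 0.1384] heading 152.87 tilt [ 8.e-04  1.e-04 -1.e+00] F [ 0.57 -5.03  4.79] M [-1.12 -0.15  0.22] w 0.165 q [-0.62  0.49  0.25  1.74 -0.14  0.93  0.78]
the job is handed in; nothing more can be done
None
```

The job is handed in at about 15 s. The arm is still gripping the lid and holding it at the half-way position.

- **Keys:** I pressed the power key and then the coarse key, each to its stop with 15–18 N at TCP z = 0.066 m. In the side image afterwards all three keys were up, and the fine key was not touched.
- **Lid:** I took the grey lid by its black grip. On the first try the lugs landed on the ledge with a light push of about 12 N. I shifted the lid by (-1.6, -1.1) mm and they dropped through, seating at TCP z = 0.1383 m (0.138 predicted).
- **Turn:** I turned the lid clockwise to -27.1° by the gripper heading. The camera puts the rib at -27.0° and the half-way pip at -27.1°, so the lid had not slipped. It never went past half-way, so it never reached the lock.
- **Last checks:** The lid was steady over the last half second with a turning moment of about 0.22 N m, consistent with the spring. About 5 N of sideways force and 5 N of downward push remain. In the last side view, the other things on the bench looked undisturbed.

No last check failed or disagreed. The switch ring's angle cannot be read directly, so the half-way position rests on the heading and the pip alignment.

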